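Hang the two scoops on their matching pegs

ROBOT

A 6-joint arm with a two-finger parallel gripper is mounted at the origin on the work surface. World frame = base frame: x ahead of the robot, y to its left, z up, the work surface at z = 0. Lengths are in m, angles in rad, forces in N, time in s.
With the tool pointing down it reaches from about 0.375 to 0.9 m from the base axis. Payload 3.1 kg.
Tool frame: the origin (TCP) lies on the centre line of the jaws, within the pads' length; the fingertips stand 25 mm ahead of it and the grasp point (between the pads) lies 6 mm ahead of it (manip.tips_ahead is the distance from the TCP to the fingertips, in m); z points along the fingers, y is the direction in which the jaws open and shut (so a half turn about z gives the same grasp; the last joint's range is limited). The gripper opens to 85 mm and grips with 20 to 120 N. Pads are 22 mm wide; open, the fingers measure 114 mm over their backs; the gripper's body (76 mm by 85 mm) begins 54 mm behind the grasp point. The pads swing forward as they close: fully open they stand 13 mm farther back than shut.
Start: joints at [-1.429, 0.527, 1.433, -0, 1.181, -0.178], TCP at [0.197, -0.593, 0.256] pointing down, gripper open.
Joint ranges: [-3.08, 3.08], [-0.75, 2.2], [0.22, 2.44], [-1.43, 4.57], [0, 2.65], [-2.85, 2.85]. Speed limits (rad/s): [2.79, 2.79, 3.14, 3.14, 3.14, 3.14].

INTERFACE

Orientations are given as a unit quaternion [x, y, z, w].
In Python, from station import manip gives the robot as it stands.
- The arm moves only by the tool play_rows, never from a script. Its argument "steps" is a list that holds one entry, the list of rows, each a list of 6 numbers: the shift along the tool's x, y, z in m, then the turn, a rotation vector about the tool's x, y, z in degrees. In form: [[[x, y, z, rx, ry, rz], ...]]. A call has 1 to 10 rows; each row shifts and turns the commanded pose from where the row before left it, along the tool's axes as they then stand; what a row does not reach is not made up. A row lasts 1/8 s, in which the tool goes at most 62.5 mm and 10.7 degrees, less where a joint would pass 70% of its speed; a pose out of reach is approached as far as the arm can. A call is refused whole if a number of a shift passes 0.0625 or a number of a turn 10.7, either way. A call with a gripper value outside its range is refused whole. "fingers" is the opening, from 0 (shut) to 1 (fully open), set as the call begins (left out, the last holds). The fingers move at their own pace and stop on an object; "squeeze" is the grip in N (left out, the last holds). Time passes only in rows, so rows that do not move let the fingers close. It gives the time, the measured TCP pose, the force and the opening at its end, in the units of the state.
- manip.sense(): the state, without advancing time (a new reading comes with each control period).
- manip.snapshot(name): name is "side" or "top"; returns a dict with "img" (384x512x3 uint8, red, green, blue), "K" (3x3 intrinsics, pixels), "world_from_camera" (4x4, takes a point from camera to world coordinates). Camera axes: x right, y down, z forward; pixel columns grow to the right and rows downward; lengths in m; the calibration is good to about 2 mm. A picture is of the moment at which its call begins. There is no depth.
- manip.sign_off(): hands the job in, once; it reports no verdict.
Trained networks look in a picture, given as the dict that the camera call returned (one of the last four; its "shot" number tells which), for a name from the list of things; names that differ only in an ending like _2 or _b are one class to them, and where a whole thing is asked for, a point or a joint stands for the part that bears it (a point fixed in the world has none). Each returns a list of dicts, best first, with "score" (0 to 1); they miss things now and then, are a little off and sometimes report something else, mostly with a low value. They report only what shows in the picture. A call takes as long as a camera call.
- manip.regions_of(label, picture): "pixels" (384x512 bool, what is visible of it) and "rect" ([left, top, right, bottom] in pixels, round what is visible of it).
- manip.pinpoint(label, picture): "point" ([column, row] in pixels: a listed point, or the origin of a listed thing).
The state is a dict: "t": time; "q": joint angles; "qd": joint speeds; "tau": joint torques, N m; "tcp_pos": TCP position; "tool_rot": TCP orientation; "force": force on the tool from outside, world axes, zero at the start; "ft_torque": the same for the moment, N m; "finger_gap": opening from 0.0 (shut) to 1.0 (fully open).
Only numpy, scipy, OpenCV 4.12 (cv2) and the standard library are available. Lean on these libraries where they do the work, as an engineer would, in place of code of your own. Each camera call takes 0.05 s, during which the arm holds its last target.

TASK

Hang both ice cream scoops on the sloping rack, each by its eye over the peg of its own colour (blue on blue, red on red), with the bowl pointing straight down the slope. Tilt each scoop to match the slope and lay it flat against the board, eye right down at the foot of the peg, before you let go of it. Leave the crock, the sundae cup and the whisk where they are.

Things in the scene. Friction and masses are not known exactly. Their poses are not given: they have to be found in the camera images.
- rack: Fixed maple rack: plank board 240 mm along the slope, 280 wide, 14 thick, on dark legs. Its upper face slopes 30 degrees from horizontal, rising along the rack's +x (away from the robot) from 75 mm above the counter at the front edge to 195 mm at the back edge. Origin: on the counter under the board's middle; x uphill seen from above, y across, z up.
- blue_peg: Maple peg with a blue tip and blue painted spot (52 mm wide) at its foot, fixed square to the rack's face 35 mm below its upper edge, 65 mm to one side of the middle (side varies). 11 mm thick, 12 at the foot, 42 long. Origin: at its foot on the board's face; z along the peg out of the face, leaning 30 degrees from vertical to the rack's front; x up the slope; y across.
- red_peg: Maple peg with a red tip and red painted spot (52 mm wide) at its foot, fixed square to the rack's face 35 mm below its upper edge, 65 mm to one side of the middle (side varies). 11 mm thick, 12 at the foot, 42 long. Origin: at its foot on the board's face; z along the peg out of the face, leaning 30 degrees from vertical to the rack's front; x up the slope; y across.
- blue_scoop: Scoop, blue handle, lying flat, bowl open up, 207 mm long, about 0.16 kg. Origin: underside near its balance point; x towards the eye, z up; undersides all level at z=0. Handle 22 mm wide (y), 20 high, x=-40 to +66 mm. Eye: flat steel ring, 42 mm outside, 27 mm hole, 8 high, hole axis z, centred x=+85 mm. Bowl 52 mm wide, 28 high, centred x=-75 mm.
- blue_eye (a point): Centre of the hole in the blue scoop's eye, 4 mm above its underside.
- blue_bowl (a point): Middle of the blue scoop's bowl, 14 mm above its underside.
- red_scoop: Scoop, red handle, lying flat, bowl open up, 207 mm long, about 0.16 kg. Origin: underside near its balance point; x towards the eye, z up; undersides all level at z=0. Handle 22 mm wide (y), 20 high, x=-40 to +66 mm. Eye: flat steel ring, 42 mm outside, 27 mm hole, 8 high, hole axis z, centred x=+85 mm. Bowl 52 mm wide, 28 high, centred x=-75 mm.
- red_eye (a point): Centre of the hole in the red scoop's eye, 4 mm above its underside.
- red_bowl (a point): Middle of the red scoop's bowl, 14 mm above its underside.
- crock: Squat cream stoneware crock, 124 mm across, 115 mm high, open top; origin at the centre of its underside. A bystander.
- cup: Footed tin sundae cup, 84 mm across the rim, 90 mm high; origin at the centre of its underside. A bystander.
- whisk: Chrome whisk lying behind the rack, 250 mm long, about 50 mm wide at the wires; origin at the middle of its underside, x along it towards the wires. A bystander.

How it is judged:
By the outcome, as a careful person would: the job done as asked, in the order asked, and still so for the second after the job is handed in, with the robot touching nothing.
It also fails if it takes over 58 s, if anything falls off the work surface, if the arm or the gripper's body presses on something with over 40 N, if the wrist force passes 120 N, or if a joint passes its speed limit or range.

## Working session

There is one attempt and no reset: what is moved stays moved. The work goes in short steps, Python scripts to look and compute and a tool call to move; the robot and the scene stay as the last step left them, time stands still between calls to the robot, and variables do not carry over. Pictures are saved under pics/ and viewed, and the job is handed in when it is done.

Besides the shell and the picture viewer there is one more tool, called after "Call:" as name(argument=value, ...) on one line, values as JSON. play_rows: Moves the arm, as the interface text tells. Its arguments: {"type":"object","properties":{"steps":{"type":"array"},"fingers":{"type":"number"},"squeeze":{"type":"number"}},"required":["steps"]}

```bash
mkdir -p pics; ls; python3 - <<'E'
from station import manip
import cv2
s=manip.sense()
print({k:s[k] for k in ('t','q','tcp_pos','tool_rot','finger_gap','force')}, manip.tips_ahead)
for n in ('side','top'):
    p=manip.snapshot(n)
    cv2.imwrite(f'pics/{n}0.png',cv2.cvtColor(p['img'],cv2.COLOR_RGB2BGR))
    print(n,p['K'].tolist(),p['world_from_camera'].round(4).tolist())
    for l in ['rack','blue_peg','red_peg','blue_scoop','blue_eye','blue_bowl','red_scoop','red_eye','red_bowl','crock','cup','whisk']:
        print(l,[( [round(float(v),1) for v in d['point']],round(d['score'],2)) for d in manip.pinpoint(l,p)[:2]])
E
```

```text
pics
{'t': 0.0, 'q': array([-1.42949779e+00,  5.28466023e-01,  1.43389937e+00, -2.12002413e-06,
        1.18137124e+00, -1.78488808e-01]), 'tcp_pos': array([ 0.19641851, -0.59264517,  0.25533456]), 'tool_rot': array([ 9.87243586e-01,  1.59213542e-01,  1.89526841e-05, -1.07182700e-03]), 'finger_gap': 0.9995645398735404, 'force': array([ 0.06582419, -0.21148357, -0.76082145])} 0.025
side [[437.3117890407062, 0.0, 259.0833473743327], [0.0, 437.3117890407062, 192.24653262109177], [0.0, 0.0, 1.0]] [[-0.9895, -0.1002, 0.104, 0.4128], [-0.1435, 0.6021, -0.7854, 1.0433], [0.0161, -0.7921, -0.6101, 0.9346], [0.0, 0.0, 0.0, 1.0]]
rack [([246.7, 214.2], 0.75)]
blue_peg [([220.8, 180.0], 0.5)]
red_peg [([233.5, 157.2], 0.47)]
blue_scoop [([311.2, 162.2], 0.59)]
blue_eye [([290.2, 162.4], 0.68)]
blue_bowl [([331.6, 158.5], 0.74)]
red_scoop []
red_eye [([257.8, 314.4], 0.84)]
red_bowl [([318.8, 305.8], 0.58)]
crock [([196.4, 298.3], 0.83), ([219.9, 179.5], 0.2)]
cup [([246.6, 157.5], 0.69)]
whisk [([191.9, 205.6], 0.53), ([231.4, 160.5], 0.39)]
top [[456.3715717400738, 0.0, 249.65352324558077], [0.0, 456.3715717400738, 192.09197825727696], [0.0, 0.0, 1.0]] [[-0.0213, -0.9901, 0.1385, 0.3559], [-0.9997, 0.0193, -0.0159, 0.0091], [0.0131, -0.1388, -0.9902, 1.4721], [0.0, 0.0, 0.0, 1.0]]
rack []
blue_peg [([235.1, 144.2], 0.66)]
red_peg [([252.7, 132.9], 0.74), ([274.8, 154.3], 0.56)]
blue_scoop [([359.6, 241.7], 0.81)]
blue_eye [([359.6, 213.1], 0.95), ([141.6, 238.9], 0.45)]
blue_bowl [([369.3, 264.8], 0.82), ([253.1, 130.3], 0.47)]
red_scoop [([142.9, 238.3], 0.82), ([233.8, 143.5], 0.22)]
red_eye [([134.1, 214.2], 0.61)]
red_bowl [([148.5, 259.6], 0.87)]
crock [([141.2, 162.5], 0.79), ([353.9, 160.6], 0.46)]
cup [([361.0, 161.5], 0.7)]
whisk [([255.1, 131.1], 0.62)]
```

View pics/side0.png

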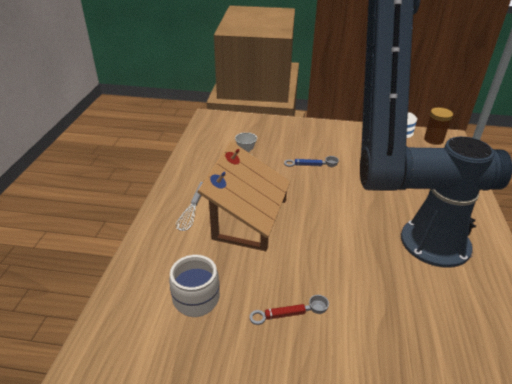

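View pics/top0.png

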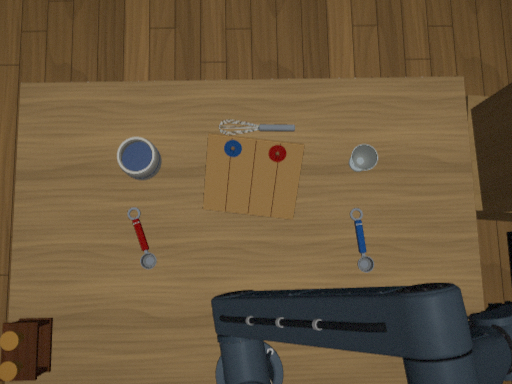

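```bash
cat > h.py <<'E'
import numpy as np, cv2
from station import manip
from scipy.spatial.transform import Rotation as R
from scipy.optimize import least_squares
def proj(p,X):
    T=np.linalg.inv(p['world_from_camera']); X=np.atleast_2d(X)
    c=X@T[:3,:3].T+T[:3,3]; u=c@np.array(p['K']).T
    return u[:,:2]/u[:,2:]
def ray(p,uv):
    d=np.linalg.solve(p['K'],[uv[0],uv[1],1]); W=p['world_from_camera']
    d=W[:3,:3]@d; return W[:3,3],d/np.linalg.norm(d)
def at_z(p,uv,z):
    o,d=ray(p,uv); return o+d*(z-o[2])/d[2]
def tri(ps,uvs):
    A=np.zeros((3,3));b=np.zeros(3)
    rs=[ray(p,u) for p,u in zip(ps,uvs)]
    for o,d in rs:
        M=np.eye(3)-np.outer(d,d);A+=M;b+=M@o
    X=np.linalg.solve(A,b)
    return X,[round(float(np.linalg.norm((np.eye(3)-np.outer(d,d))@(X-o)))*1000,1) for o,d in rs]
def crop(p,box,s,name):
    l,t,r,b=box
    im=cv2.resize(p['img'][t:b,l:r],None,fx=s,fy=s,interpolation=cv2.INTER_CUBIC)
    cv2.imwrite(name,cv2.cvtColor(im,cv2.COLOR_RGB2BGR))
def plan(pos,rot,n,dzfirst=False):
    "rows to go from the measured pose to the target in n equal steps"
    s=manip.sense(); r0=R.from_quat(s['tool_rot']); rv=(r0.inv()*rot).as_rotvec()/n
    out=[];p=np.array(s['tcp_pos']);d=(np.array(pos)-p)/n;r=r0
    for i in range(n):
        out.append(np.r_[r.inv().apply(d)*1,np.degrees(rv)]); r=r*R.from_rotvec(rv)
    out=np.array(out)
    print('t',round(s['t'],2),'at',p.round(4),'gap',round(s['finger_gap'],3),'F',np.round(s['force'],1),'err mm',((np.array(pos)-p)*1000).round(1),'rot deg',(np.degrees(rv)*n).round(2))
    print('[['+','.join('[%.4f,%.4f,%.4f,%.2f,%.2f,%.2f]'%tuple(o) for o in out)+']]')
def trot(yaw,pitch=0):
    "tool x horizontally along yaw raised by pitch, z down/away"
    c,s=np.cos(yaw),np.sin(yaw)
    x=np.array([c*np.cos(pitch),s*np.cos(pitch),np.sin(pitch)]); y=np.array([s,-c,0])
    return R.from_matrix(np.c_[x,y,np.cross(x,y)])
E
cat > m1.py <<'E'
from h import *
ps=[manip.snapshot('side'),manip.snapshot('top')]
import pickle; pickle.dump([{k:p[k] for k in('img','K','world_from_camera')} for p in ps],open('p0.pkl','wb'))
crop(ps[1],(100,190,180,280),6,'pics/t_red.png');crop(ps[1],(330,190,400,280),6,'pics/t_blue.png')
crop(ps[1],(190,110,310,230),5,'pics/t_rack.png');crop(ps[0],(180,130,300,260),4,'pics/s_rack.png')
def cen(p,c):
    im=p['img'].astype(int);r,g,b=im[...,0],im[...,1],im[...,2]
    m=((b>r+50)&(b>g+30)) if c=='b' else ((r>g+70)&(r>b+70))
    m=m.astype(np.uint8)
    n,l,st,ce=cv2.connectedComponentsWithStats(m)
    return [(st[i,4],st[i,:4].tolist(),ce[i].round(1).tolist()) for i in range(1,n) if st[i,4]>15]
for i in (0,1):
    for c in 'br': print(i,c,cen(ps[i],c))
for l in ['blue_eye','blue_bowl','blue_scoop','red_eye','red_bowl','red_scoop','blue_peg','red_peg']:
    a=manip.pinpoint(l,ps[0]);b=manip.pinpoint(l,ps[1])
    if a and b: 
        X,e=tri(ps,[a[0]['point'],b[0]['point']]); print(l,X.round(4),e,np.round(b[0]['point'],1),round(a[0]['score'],2),round(b[0]['score'],2))
E
python3 m1.py
```

```text
0 b [(np.int32(60), [299, 160, 23, 3], [310.9, 160.9]), (np.int32(82), [211, 175, 14, 12], [217.1, 181.2])]
0 r [(np.int32(96), [225, 152, 15, 12], [231.7, 157.8]), (np.int32(222), [271, 304, 34, 11], [287.6, 309.2]), (np.int32(26), [265, 309, 5, 7], [267.2, 312.3])]
1 b [(np.int32(188), [225, 140, 16, 16], [232.5, 147.9]), (np.int32(16), [355, 220, 7, 4], [358.1, 221.4]), (np.int32(170), [356, 225, 10, 28], [360.6, 238.3])]
1 r [(np.int32(201), [269, 145, 17, 17], [277.0, 153.1]), (np.int32(172), [134, 223, 14, 27], [140.6, 236.2])]
blue_eye [ 4.924e-01 -3.657e-01 -4.000e-04] [3.2, 3.2] [358.1 210.2] 0.76 0.85
blue_bowl [ 0.3266 -0.3767  0.0202] [7.4, 7.4] [366.1 265.2] 0.58 0.7
blue_scoop [ 0.3913 -0.3622  0.0052] [2.7, 2.7] [359.2 243.3] 0.9 0.86
red_eye [ 0.5047  0.3532 -0.0013] [1.2, 1.2] [136.2 211.5] 0.75 0.55
red_bowl [0.3448 0.3173 0.0249] [0.0, 0.0] [145.1 261.8] 0.88 0.66
red_scoop [ 0.4165  0.327  -0.011 ] [1.5, 1.5] [144.7 239.7] 0.71 0.77
blue_peg [0.6725 0.032  0.1712] [1.2, 1.2] [233.7 147.1] 0.72 0.64
red_peg [ 0.5984 -0.0637 -0.3972] [194.6, 194.6] [273.9 151.2] 0.71 0.7
```

View pics/t_red.png

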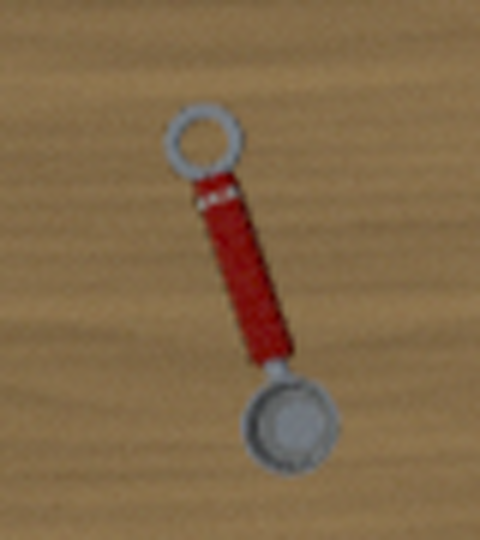

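View pics/t_blue.png

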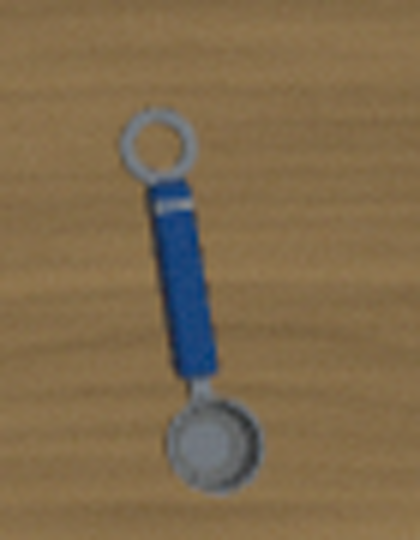

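View pics/t_rack.png

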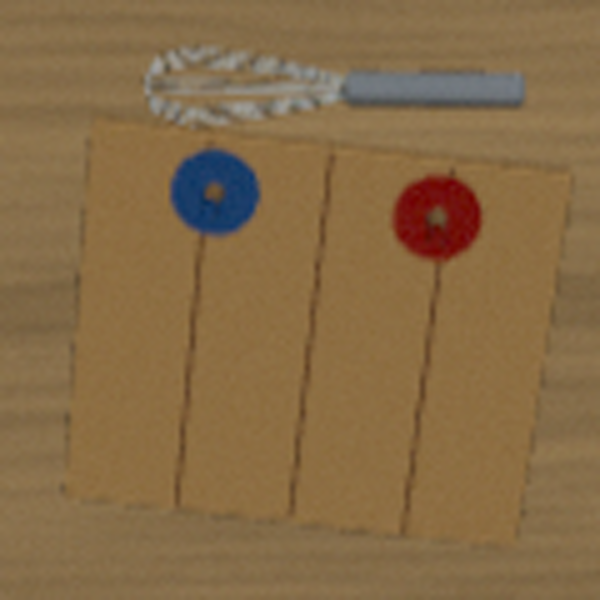

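View pics/s_rack.png

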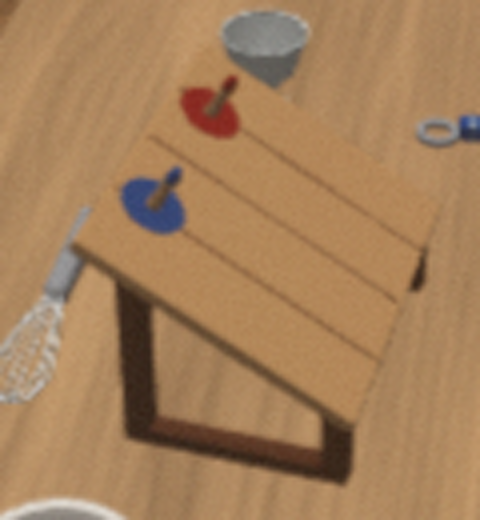

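```bash
cat > m2.py <<'E'
from h import *
import pickle
ps=pickle.load(open('p0.pkl','rb')); S,T=ps
f=lambda x,y,s,o:np.array([(x+.5)/s-.5+o[0],(y+.5)/s-.5+o[1]])
t=lambda x,y:f(x,y,5,(190,110)); s=lambda x,y:f(x,y,4,(180,130))
bs=(s(153,206),t(215,192)); rs=(s(210,112),t(437,217))
for n,(a,b) in (('blue spot',bs),('red spot',rs)): print(n,*tri(ps,[a,b]))
c30,s30=np.cos(np.pi/6),np.sin(np.pi/6)
# board pts in face coords (u upslope, v across) 
pts=[((.085,.065),bs[0],S),((.085,.065),bs[1],T),((.085,-.065),rs[0],S),((.085,-.065),rs[1],T),
((.12,.14),t(90,117),T),((.12,-.14),t(571,173),T),((-.12,.14),t(65,495),T),((-.12,-.14),t(518,545),T),
((.12,.14),s(75,243),S),((-.12,.14),s(349,425),S),((-.12,-.14),s(438,205),S)]
def face(q,u,v):
    x,y,z,a=q[:4]; return np.array([x+np.cos(a)*u*c30-np.sin(a)*v,y+np.sin(a)*u*c30+np.cos(a)*v,z+u*s30])
def res(q): return np.concatenate([proj(p,face(q,*uv))[0]-px for uv,px,p in pts])
r=least_squares(res,[.6,0,.135,0],loss='soft_l1'); print(r.x,np.degrees(r.x[3])); print(res(r.x).reshape(-1,2).round(1).tolist())
print('blue foot',face(r.x,.085,.065),'red foot',face(r.x,.085,-.065))
# scoops
for n,e,b in (('red',f(205,142,6,(100,190)),f(291,425,6,(100,190))),('blue',f(158,146,6,(330,190)),f(215,444,6,(330,190)))):
    E=at_z(T,e,.008);B=at_z(T,b,.028); d=E[:2]-B[:2]
    print(n,E,B,'len',np.linalg.norm(d),'yaw',np.degrees(np.arctan2(d[1],d[0])),'origin',E[:2]-.085*d/np.linalg.norm(d))
E
python3 m2.py
python3 - <<'E'
import sys; sys.path.insert(0,'.')
from h import *; import pickle
S,T=pickle.load(open('p0.pkl','rb'))
crop(S,(240,285,340,335),7,'pics/s_red.png'); crop(S,(275,145,350,180),9,'pics/s_blue.png')
E
```

```text
blue spot [0.66800256 0.03509085 0.17696048] [0.6, 0.6]
red spot [ 0.65056528 -0.09341172  0.17819613] [0.7, 0.7]
[ 0.58750863 -0.01957635  0.13312494 -0.1316733 ] -7.544324097602004
[[-0.1, 0.4], [-0.1, -0.5], [-0.2, 0.7], [-0.0, -0.5], [0.1, 0.0], [0.6, -0.4], [-0.1, 0.1], [-0.2, 0.2], [-0.4, -0.6], [1.9, 0.2], [1.0, -0.0]]
blue foot [0.66901763 0.03519622 0.17562494] red foot [ 0.65194952 -0.09367845  0.17562494]
red [0.49947768 0.35883169 0.008     ] [0.34886941 0.3074368  0.028     ] len 0.159136057932316 yaw 18.842146785515265 origin [0.41903266 0.33137992]
blue [ 0.48293859 -0.35590104  0.008     ] [ 0.32445195 -0.37240355  0.028     ] len 0.15934348908376825 yaw 5.944531556588064 origin [ 0.39839567 -0.36470412]
```

View pics/s_red.png

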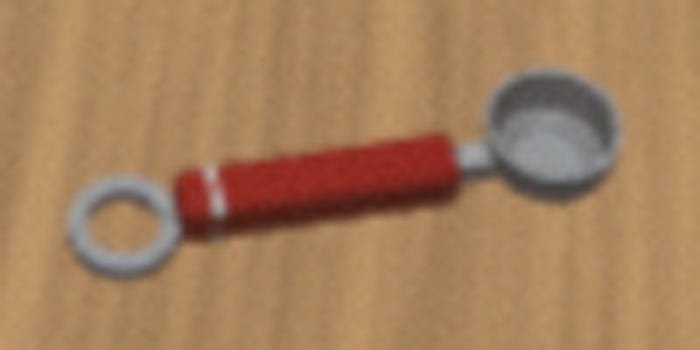

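View pics/s_blue.png

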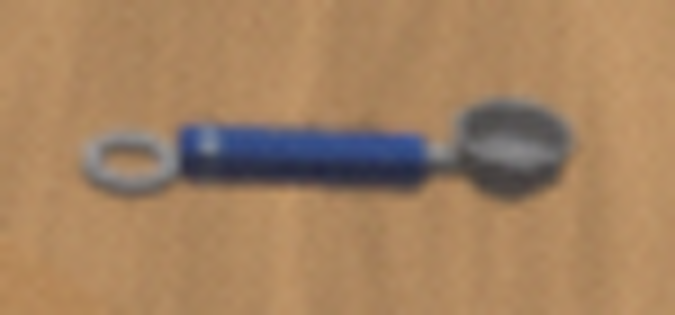

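```bash
python3 - <<'E'
from h import *; import pickle
ps=pickle.load(open('p0.pkl','rb'))
print(tri(ps,[[257.4,316.6],[133.75,213.25]]),tri(ps,[[318.5,301.9],[148.1,260.4]]),tri(ps,[[289.1,162.6],[355.9,213.9]]),tri(ps,[[331.5,159.5],[365.4,263.6]]))
plan([.3984,-.3647,.12],trot(np.radians(5.94)),9)
E
```

```text
(array([0.50049814, 0.35978596, 0.00405763]), [0.6, 0.6]) (array([0.34958882, 0.30752218, 0.02712051]), [0.7, 0.7]) (array([ 0.4839128 , -0.35669004,  0.00470506]), [0.6, 0.6]) (array([ 0.32515435, -0.372961  ,  0.02584712]), [0.8, 0.8])
t 2.2 at [ 0.1965 -0.5933  0.2563] gap 1.003 F [ 0.1 -0.4 -0.5] err mm [ 201.9  228.6 -136.3] rot deg [ 0.   -0.   12.38]
[[[0.0293,-0.0171,0.0151,0.00,-0.00,1.38],[0.0289,-0.0178,0.0151,0.00,-0.00,1.38],[0.0284,-0.0184,0.0151,0.00,-0.00,1.38],[0.0280,-0.0191,0.0151,0.00,-0.00,1.38],[0.0275,-0.0198,0.0151,0.00,-0.00,1.38],[0.0270,-0.0204,0.0151,0.00,-0.00,1.38],[0.0265,-0.0211,0.0151,0.00,-0.00,1.38],[0.0260,-0.0217,0.0151,0.00,-0.00,1.38],[0.0255,-0.0223,0.0151,0.00,-0.00,1.38]]]
```

Call:
play_rows(steps=[[[0.029,-0.017,0.015,0,0,1.4],[0.029,-0.018,0.015,0,0,1.4],[0.028,-0.018,0.015,0,0,1.4],[0.028,-0.019,0.015,0,0,1.4],[0.0275,-0.02,0.015,0,0,1.4],[0.027,-0.0205,0.015,0,0,1.4],[0.0265,-0.021,0.015,0,0,1.4],[0.026,-0.022,0.015,0,0,1.3],[0.0255,-0.022,0.015,0,0,1.3],[0,0,0,0,0,0]]], fingers=0.7)

```text
t: 3.45
tcp_pos: [0.3988, -0.363, 0.1203]
tool_rot: [0.999, 0.053, -0.001, -0.001]
force: [-1.4, -0.0, 0.2]
finger_gap: 0.701
```

```bash
python3 - <<'E'
from h import *
plan([.3984,-.3647,.031],trot(np.radians(5.94)),4)
E
```

```text
t 3.45 at [ 0.3988 -0.363   0.1203] gap 0.701 F [-1.4 -0.   0.2] err mm [ -0.4  -1.7 -89.3] rot deg [-0.16  0.08  0.19]
[[[-0.0001,0.0005,0.0223,-0.04,0.02,0.05],[-0.0001,0.0005,0.0223,-0.04,0.02,0.05],[-0.0001,0.0004,0.0223,-0.04,0.02,0.05],[-0.0001,0.0004,0.0223,-0.04,0.02,0.05]]]
```

Call:
play_rows(steps=[[[0,0.0008,0.03,0,0,0],[0,0.0008,0.03,0,0,0.1],[0,0,0.02,0,0,0.1],[0,0,0.01,0,0,0],[0,0,0,0,0,0]]])

```text
t: 4.08
tcp_pos: [0.3981, -0.3676, 0.0312]
tool_rot: [0.999, 0.05, -0.0, -0.0]
force: [0.5, -0.0, 0.1]
finger_gap: 0.702
```

Call:
play_rows(steps=[[[0,0,0,0,0,0],[0,0,0,0,0,0],[0,0,0,0,0,0],[0,0,0,0,0,0],[0,0,0,0,0,0]]], fingers=0, squeeze=60)

```text
t: 4.7
tcp_pos: [0.3986, -0.3673, 0.0324]
tool_rot: [0.999, 0.05, 0.0, 0.001]
force: [-0.5, 0.5, 5.4]
finger_gap: 0.238
```

```bash
python3 - <<'E'
from h import *
p=manip.snapshot('side'); crop(p,(240,110,380,200),5,'pics/g1.png')
plan([.3984,-.3647,.031],trot(np.radians(5.94)),4)
E
```

```text
t 4.75 at [ 0.3986 -0.3672  0.0324] gap 0.239 F [-1.8  0.   6.4] err mm [-0.2  2.5 -1.4] rot deg [ 0.07 -0.03 -0.2 ]
[[[0.0000,-0.0006,0.0003,0.02,-0.01,-0.05],[0.0000,-0.0006,0.0003,0.02,-0.01,-0.05],[0.0000,-0.0006,0.0003,0.02,-0.01,-0.05],[0.0000,-0.0006,0.0003,0.02,-0.01,-0.05]]]
```

View pics/g1.png

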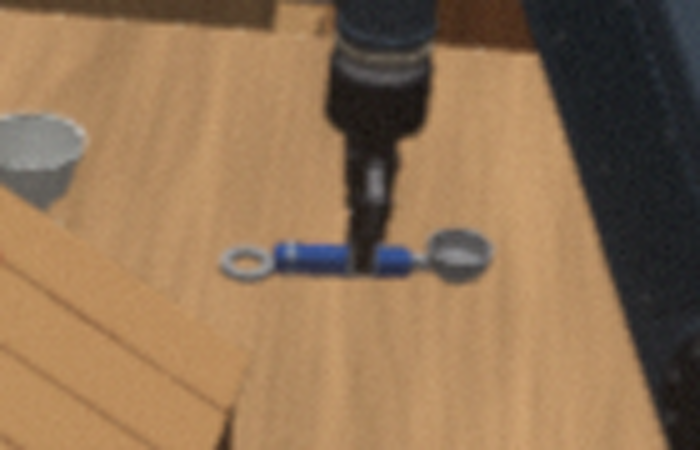

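Call:
play_rows(steps=[[[0,0,0,0,0,0],[0,0,-0.002,0,0,0],[0,0,-0.001,0,0,0]]], fingers=0.4)

```text
t: 5.12
tcp_pos: [0.3984, -0.367, 0.0344]
tool_rot: [0.999, 0.05, 0.0, 0.0]
force: [-0.4, -1.2, -0.2]
finger_gap: 0.403
```

Call:
play_rows(steps=[[[0,0,0,0,0,0],[0,0,0,0,0,0],[0,0,0,0,0,0],[0,0,0,0,0,0]]], fingers=0, squeeze=70)

```text
t: 5.62
tcp_pos: [0.3985, -0.3671, 0.0347]
tool_rot: [0.999, 0.05, 0.0, 0.0]
force: [-1.1, 1.1, 4.8]
finger_gap: 0.236
```

```bash
cat >> h.py <<'E'
YAW=np.radians(-7.54)
FT={'blue':np.array([.6688,.0352,.177]),'red':np.array([.6515,-.0937,.177])}
def slot(c,up,down,h,ex=.0855):
    "TCP for eye centre `down` below the peg, underside `up` above the face; TCP h above underside"
    r=trot(YAW,np.pi/6); M=r.as_matrix()
    return FT[c]-M[:,0]*(ex+down)-M[:,2]*(up+h), r
E
python3 - <<'E'
from h import *
P,r=slot('blue',.08,.0,.034); print(P, slot('blue',0,0,.034)[0])
s=manip.sense(); print(s['tcp_pos'])
plan(P+[-.10,-.1,.05],r,10)
E
```

```text
[0.53888791 0.05239553 0.2329769 ] [0.57854205 0.04714679 0.16369486]
[ 0.3984543  -0.36709417  0.034711  ]
t 5.62 at [ 0.3985 -0.3671  0.0347] gap 0.236 F [-1.1  1.1  4.8] err mm [ 40.4 319.5 248.3] rot deg [-3.45 29.85 12.97]
[[[0.0072,-0.0314,-0.0248,-0.35,2.98,1.30],[0.0078,-0.0314,-0.0246,-0.35,2.98,1.30],[0.0084,-0.0314,-0.0244,-0.35,2.98,1.30],[0.0089,-0.0315,-0.0241,-0.35,2.98,1.30],[0.0095,-0.0315,-0.0239,-0.35,2.98,1.30],[0.0100,-0.0316,-0.0235,-0.35,2.98,1.30],[0.0105,-0.0317,-0.0232,-0.35,2.98,1.30],[0.0110,-0.0318,-0.0228,-0.35,2.98,1.30],[0.0114,-0.0319,-0.0224,-0.35,2.98,1.30],[0.0118,-0.0321,-0.0220,-0.35,2.98,1.30]]]
```

Call:
play_rows(steps=[[[0,0,-0.01,0,0,0],[0,0,-0.03,0,0,0],[0,0,-0.04,0,0,0],[0,0,-0.05,0,0,0],[0,0,-0.05,0,0,0],[0,0,-0.05,0,0,0],[0,0,-0.02,0,0,0]]])

```text
t: 6.5
tcp_pos: [0.399, -0.3676, 0.2877]
tool_rot: [0.999, 0.05, 0.001, 0.002]
force: [0.1, -1.0, -2.6]
finger_gap: 0.235
```

```bash
python3 - <<'E'
from h import *
P,r=slot('blue',.09,.0,.0345); print(P)
plan(P+[-.03,0,0.01],r,12)
E
```

```text
[0.5336833  0.05308442 0.24207016]
t 6.5 at [ 0.399  -0.3676  0.2877] gap 0.235 F [ 0.1 -1.  -2.6] err mm [104.7 420.7 -35.7] rot deg [-3.23 29.68 13.03]
[[[0.0122,-0.0340,0.0028,-0.27,2.47,1.09],[0.0114,-0.0343,0.0032,-0.27,2.47,1.09],[0.0106,-0.0345,0.0035,-0.27,2.47,1.09],[0.0098,-0.0347,0.0038,-0.27,2.47,1.09],[0.0090,-0.0349,0.0040,-0.27,2.47,1.09],[0.0081,-0.0351,0.0042,-0.27,2.47,1.09],[0.0073,-0.0352,0.0044,-0.27,2.47,1.09],[0.0064,-0.0354,0.0045,-0.27,2.47,1.09],[0.0055,-0.0355,0.0046,-0.27,2.47,1.09],[0.0047,-0.0356,0.0047,-0.27,2.47,1.09],[0.0038,-0.0357,0.0047,-0.27,2.47,1.09],[0.0029,-0.0358,0.0047,-0.27,2.47,1.09]]]
```

Call:
play_rows(steps=[[[0.012,-0.034,0.003,-0.3,2.5,1.1],[0.0115,-0.0345,0.003,-0.3,2.5,1.1],[0.0105,-0.0345,0.0035,-0.3,2.5,1.1],[0.01,-0.035,0.004,-0.3,2.5,1.1],[0.009,-0.035,0.004,-0.3,2.5,1.1],[0.008,-0.035,0.004,-0.3,2.5,1.1],[0.007,-0.035,0.0045,-0.3,2.5,1.1],[0.0065,-0.0355,0.0045,-0.3,2.5,1.1],[0.0055,-0.0355,0.0045,-0.3,2.5,1.1],[0.005,-0.0355,0.005,-0.3,2.5,1.1]]])

```text
t: 7.75
tcp_pos: [0.4856, -0.0149, 0.255]
tool_rot: [0.975, -0.047, 0.217, 0.015]
force: [0.2, -0.6, -1.7]
finger_gap: 0.233
```

```bash
python3 - <<'E'
from h import *
P,r=slot('blue',.07,.0,.0345); print(P)
plan(P,r,4)
E
```

```text
[0.54359684 0.05177224 0.22474965]
t 7.75 at [ 0.4856 -0.0149  0.255 ] gap 0.233 F [ 0.2 -0.6 -1.7] err mm [ 58.   66.7 -30.3] rot deg [-0.46  4.84  1.93]
[[[0.0084,-0.0181,0.0121,-0.11,1.21,0.48],[0.0080,-0.0182,0.0123,-0.11,1.21,0.48],[0.0076,-0.0183,0.0124,-0.11,1.21,0.48],[0.0072,-0.0183,0.0125,-0.11,1.21,0.48]]]
```

Call:
play_rows(steps=[[[0.008,-0.018,0.012,-0.1,1.2,0.5],[0.008,-0.018,0.012,-0.1,1.2,0.5],[0.0075,-0.018,0.0125,-0.1,1.2,0.5],[0.007,-0.018,0.0125,-0.1,1.2,0.5],[0,0,0,0,0,0],[0,0,0,0,0,0]]])

```text
t: 8.5
tcp_pos: [0.5425, 0.0496, 0.2247]
tool_rot: [0.964, -0.063, 0.257, 0.017]
force: [-0.2, 0.5, -2.0]
finger_gap: 0.23
```

```bash
cat > m3.py <<'E'
from h import *
import sys
c,n=sys.argv[1:3]
ps=[manip.snapshot('side'),manip.snapshot('top')]
crop(ps[0],(190,120,310,230),5,f'pics/{n}s.png');crop(ps[1],(190,110,310,230),5,f'pics/{n}t.png')
a=[manip.pinpoint(c+'_eye',p) for p in ps]
for p in a: print([(np.round(d['point'],1),round(d['score'],2)) for d in p[:2]])
if all(a): print('eye',*tri(ps,[a[0][0]['point'],a[1][0]['point']]))
s=manip.sense();M=R.from_quat(s['tool_rot']).as_matrix()
E=s['tcp_pos']+M@[.0855,0,.0305]; print('eye from kinematics',E.round(4),'px',proj(ps[0],E).round(1),proj(ps[1],E).round(1))
print('foot px',proj(ps[0],FT[c]).round(1),proj(ps[1],FT[c]).round(1))
P,r=slot(c,.05,.0,.0345); plan(P,r,1)
E
python3 m3.py blue b1
```

```text
[(array([217.6, 182.5]), 0.54)]
[(array([233.7, 143.6]), 0.64), (array([230.9, 156.4]), 0.55)]
eye [0.67621415 0.03137301 0.1702569 ] [5.7, 5.7]
eye from kinematics [0.6315 0.0373 0.2415] px [[229.6 164.5]] [[231.4 155.2]]
foot px [[217.8 181.2]] [[232.5 147.5]]
t 8.7 at [0.543  0.0491 0.2252] gap 0.235 F [-0.2  0.4 -1.2] err mm [ 10.5   1.3 -17.8] rot deg [-0.01  0.05 -0.06]
[[[-0.0000,-0.0027,0.0205,-0.01,0.05,-0.06]]]
```

View pics/b1s.png

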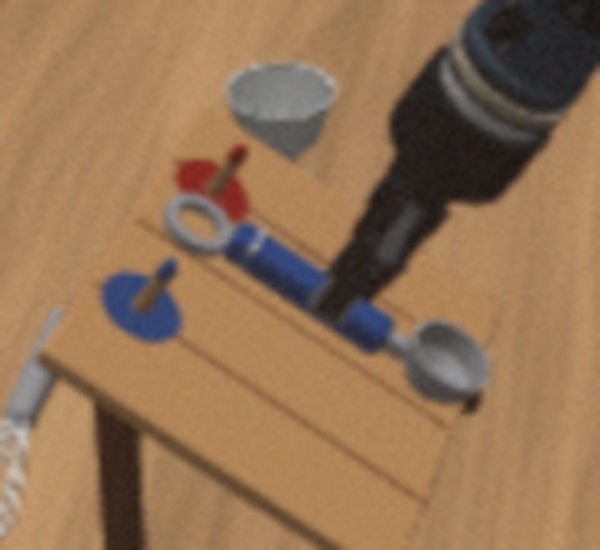

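View pics/b1t.png

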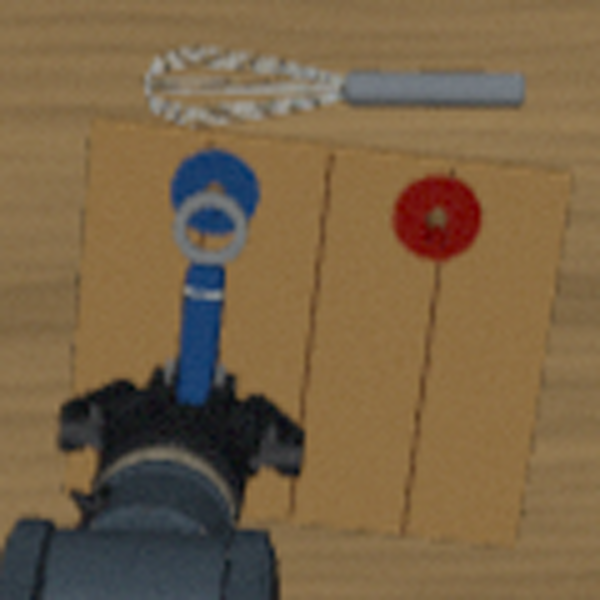

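```bash
cat > m4.py <<'E'
from h import *
import sys
c=sys.argv[1]; v=list(map(float,sys.argv[2:6]))
ps=[manip.snapshot('side'),manip.snapshot('top')]
X,e=tri(ps,[[(v[0]+.5)/5-.5+190,(v[1]+.5)/5-.5+120],[(v[2]+.5)/5-.5+190,(v[3]+.5)/5-.5+110]])
M=R.from_quat(manip.sense()['tool_rot']).as_matrix()
print('eye',X.round(4),e,'peg foot rel to eye in tool axes mm',(M.T@(FT[c]-X)*1000).round(1))
E
python3 m4.py blue 198 223 212 230
```

```text
eye [0.6318 0.0358 0.241 ] [1.3, 1.3] peg foot rel to eye in tool axes mm [-0.1 -4.2 73.8]
```

Call:
play_rows(steps=[[[0,-0.002,0,0,0,0],[0,-0.0015,0.005,0,0,0],[0,0,0.008,0,0,0],[0,0,0.01,0,0,0],[0,0,0.012,0,0,0],[0,0,0.01,0,0,0],[0,0,0.005,0,0,0],[0,0,0,0,0,0]]])

```text
t: 9.8
tcp_pos: [0.5685, 0.0499, 0.181]
tool_rot: [0.964, -0.064, 0.257, 0.017]
force: [-0.4, -0.0, -1.3]
finger_gap: 0.233
```

```bash
python3 m3.py blue b2
```

```text
[(array([222.7, 177.5]), 0.9)]
[(array([230.9, 150.3]), 0.87)]
eye [0.65440952 0.03951788 0.19550552] [1.8, 1.8]
eye from kinematics [0.657  0.0382 0.1982] px [[221.3 176.2]] [[231.4 149.8]]
foot px [[217.8 181.2]] [[232.5 147.5]]
t 10.0 at [0.5685 0.05   0.1819] gap 0.236 F [ 0.3  0.3 -2. ] err mm [-15.    0.5  25.5] rot deg [-0.04  0.02 -0.01]
[[[-0.0002,0.0014,-0.0295,-0.04,0.02,-0.01]]]
```

View pics/b2s.png

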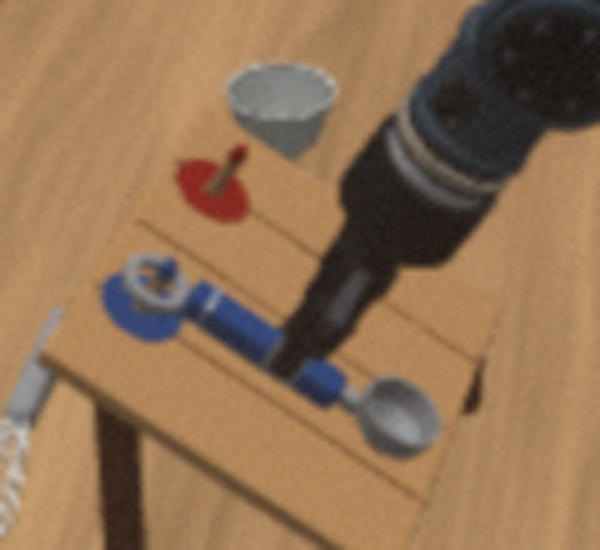

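View pics/b2t.png

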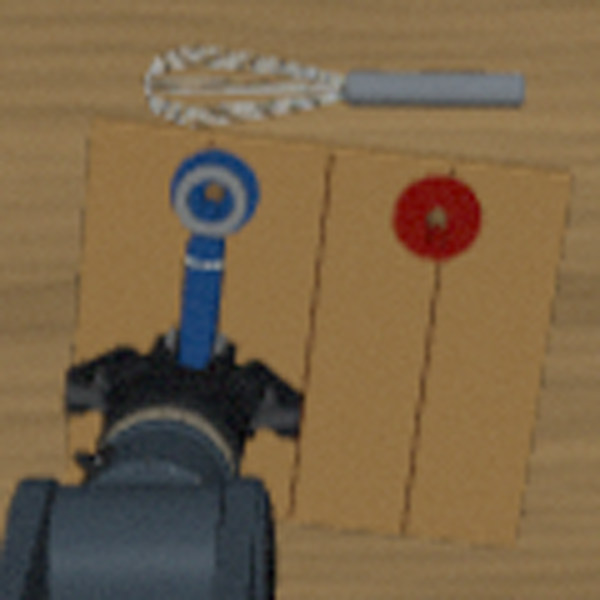

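```bash
python3 m4.py blue 157 283 210 200
```

```text
eye [0.6579 0.0376 0.1978] [0.1, 0.1] peg foot rel to eye in tool axes mm [-0.7  0.9 23.6]
```

Call:
play_rows(steps=[[[-0.001,0.0005,0.005,0,0,0],[-0.001,0.0005,0.005,0,0,0],[-0.001,0,0.004,0,0,0],[0,0,0.002,0,0,0],[0,0,0.001,0,0,0],[0,0,0.001,0,0,0],[0,0,0,0,0,0]]])

```text
t: 10.98
tcp_pos: [0.5747, 0.0481, 0.1645]
tool_rot: [0.964, -0.064, 0.258, 0.017]
force: [-0.1, 1.0, -2.1]
finger_gap: 0.232
```

Call:
play_rows(steps=[[[0,0,0.001,0,0,0],[0,0,0.001,0,0,0],[0,0,0,0,0,0]]])

```text
t: 11.35
tcp_pos: [0.5751, 0.0481, 0.1638]
tool_rot: [0.964, -0.063, 0.258, 0.017]
force: [-6.0, 0.1, 8.5]
finger_gap: 0.232
```

```bash
python3 - <<'E'
from h import *
P,r=slot('blue',0,.0,.0345); plan(P,r,1)
s=manip.sense(); print(r.inv().apply(s['force']))
E
python3 m3.py blue b3
```

```text
t 11.35 at [0.5751 0.0481 0.1638] gap 0.232 F [-6.   0.1  8.5] err mm [ 3.2 -0.9  0.3] rot deg [-0.04 -0.01 -0.01]
[[[0.0030,0.0005,0.0014,-0.04,-0.01,-0.01]]]
[ -0.90558801   0.72374219 -10.34304952]
[(array([217.5, 182.6]), 0.58), (array([290.3, 313.9]), 0.21)]
[(array([234.1, 151. ]), 0.53)]
eye [0.66579592 0.03139991 0.16786851] [5.2, 5.2]
eye from kinematics [0.6636 0.0364 0.1802] px [[219.4 180.7]] [[232.1 149. ]]
foot px [[217.8 181.2]] [[232.5 147.5]]
t 11.55 at [0.5751 0.0481 0.1638] gap 0.229 F [-5.5  0.3  7.8] err mm [-21.6   2.4  43.6] rot deg [-0.04 -0.   -0.01]
[[[0.0030,0.0005,-0.0486,-0.04,-0.00,-0.01]]]
```

View pics/b3s.png

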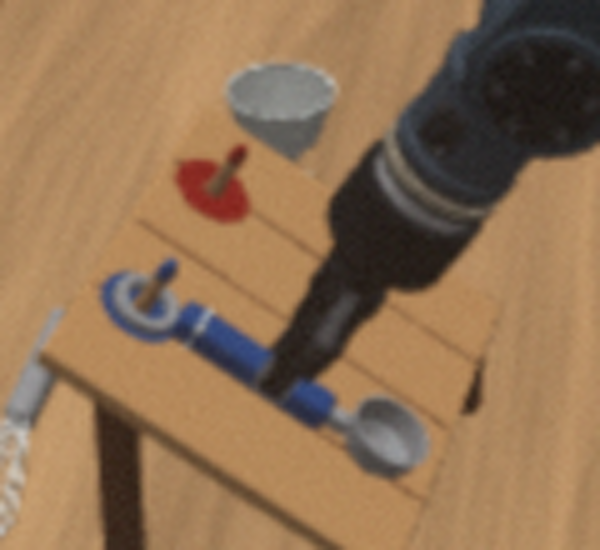

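View pics/b3t.png

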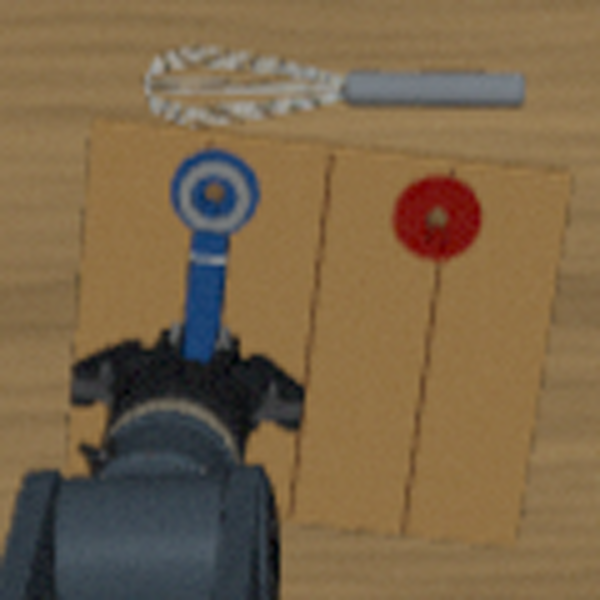

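Call:
play_rows(steps=[[[-0.0015,0,-0.0005,0,0,0],[-0.001,0,0,0,0,0],[-0.001,0,0,0,0,0],[0,0,0,0,0,0]]])

```text
t: 12.05
tcp_pos: [0.5749, 0.0481, 0.1637]
tool_rot: [0.963, -0.063, 0.262, 0.017]
force: [-0.7, -0.7, 8.2]
finger_gap: 0.233
```

Call:
play_rows(steps=[[[0,0,0,0,0,0],[0,0,0,0,0,0],[0,0,0,0,0,0],[0,0,0,0,0,0]]], fingers=0.35)

```text
t: 12.55
tcp_pos: [0.5723, 0.0484, 0.1612]
tool_rot: [0.964, -0.064, 0.258, 0.017]
force: [-0.5, -0.1, -1.0]
finger_gap: 0.35
```

Call:
play_rows(steps=[[[0,0,0,0,0,0],[0,0,0,0,0,0]]], fingers=0.6)

```text
t: 12.8
tcp_pos: [0.5724, 0.0484, 0.1614]
tool_rot: [0.964, -0.064, 0.258, 0.017]
force: [0.6, 0.1, 1.2]
finger_gap: 0.598
```

Call:
play_rows(steps=[[[0,0,-0.006,0,0,0],[0,0,-0.015,0,0,0],[0,0,-0.03,0,0,0],[0,0,-0.04,0,0,0],[0,0,-0.04,0,0,0],[0,0,-0.02,0,0,0],[0,0,0,0,0,0]]])

```text
t: 13.68
tcp_pos: [0.4972, 0.0585, 0.2946]
tool_rot: [0.963, -0.063, 0.26, 0.017]
force: [0.5, 0.5, -0.0]
finger_gap: 0.604
```

```bash
python3 m3.py blue b4
python3 - <<'E'
from h import *
plan([.419,.3315,.16],trot(np.radians(18.84)),10)
E
```

```text
[(array([222.7, 182.7]), 0.91)]
[(array([233. , 152.1]), 0.59), (array([142.8, 162.9]), 0.15)]
eye [0.65538133 0.03411401 0.17248758] [0.8, 0.8]
eye from kinematics [0.5861 0.0464 0.3076] px [[244.9 147.6]] [[227.5 166.9]]
foot px [[217.8 181.2]] [[232.5 147.5]]
t 13.88 at [0.4975 0.0581 0.2915] gap 0.6 F [0.3 0.  0.6] err mm [ 56.   -7.7 -84.1] rot deg [-0.03  0.14 -0.02]
[[[0.0071,0.0003,0.1011,-0.03,0.14,-0.02]]]
t 13.88 at [0.4975 0.0581 0.2915] gap 0.6 F [0.3 0.  0.6] err mm [ -78.5  273.4 -131.5] rot deg [  6.84 -29.34 -25.79]
[[[-0.0164,-0.0261,0.0058,0.68,-2.93,-2.58],[-0.0149,-0.0267,0.0069,0.68,-2.93,-2.58],[-0.0133,-0.0272,0.0079,0.68,-2.93,-2.58],[-0.0116,-0.0277,0.0089,0.68,-2.93,-2.58],[-0.0099,-0.0281,0.0098,0.68,-2.93,-2.58],[-0.0081,-0.0284,0.0106,0.68,-2.93,-2.58],[-0.0063,-0.0286,0.0113,0.68,-2.93,-2.58],[-0.0044,-0.0287,0.0119,0.68,-2.93,-2.58],[-0.0025,-0.0287,0.0124,0.68,-2.93,-2.58],[-0.0006,-0.0286,0.0128,0.68,-2.93,-2.58]]]
```

View pics/b4s.png

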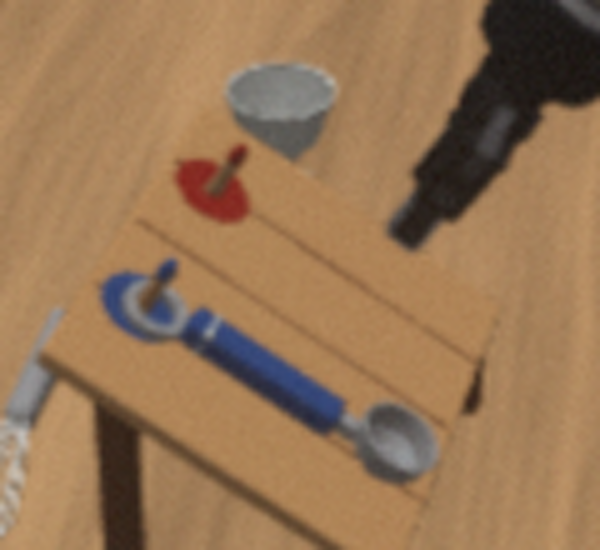

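View pics/b4t.png

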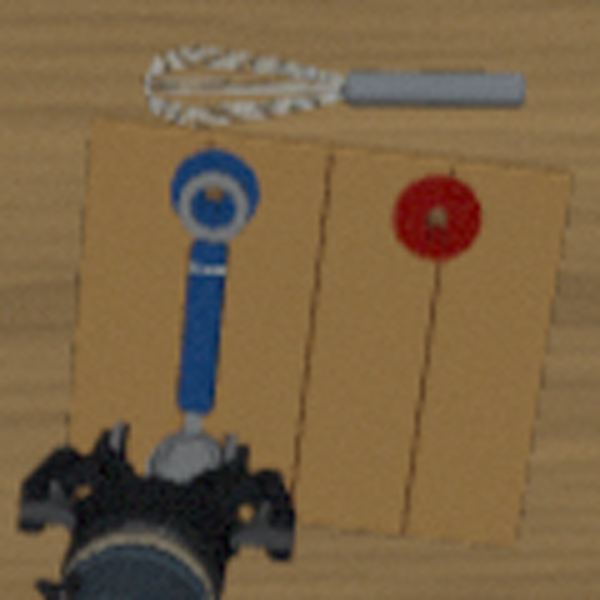

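Call:
play_rows(steps=[[[-0.0165,-0.026,0.006,0.7,-2.9,-2.6],[-0.015,-0.0265,0.007,0.7,-2.9,-2.6],[-0.0135,-0.027,0.008,0.7,-2.9,-2.6],[-0.0115,-0.0275,0.009,0.7,-2.9,-2.6],[-0.01,-0.028,0.01,0.7,-2.9,-2.6],[-0.008,-0.0285,0.0105,0.7,-2.9,-2.6],[-0.0065,-0.0285,0.0115,0.7,-2.9,-2.6],[-0.0045,-0.0285,0.012,0.7,-2.9,-2.6],[-0.0025,-0.0285,0.0125,0.7,-2.9,-2.6],[-0.0005,-0.0285,0.013,0.7,-2.9,-2.6]]], fingers=0.7)

```text
t: 15.12
tcp_pos: [0.4188, 0.3311, 0.1573]
tool_rot: [0.986, 0.167, 0.002, -0.0]
force: [0.4, -0.6, -0.1]
finger_gap: 0.701
```

Call:
play_rows(steps=[[[0,0,0.02,0,0,0],[0,0,0.01,0,0,0],[0,0,0,0,0,0]]])

```text
t: 15.5
tcp_pos: [0.4187, 0.3298, 0.1278]
tool_rot: [0.986, 0.166, 0.002, -0.0]
force: [-0.1, 0.3, -0.1]
finger_gap: 0.698
```

```bash
python3 - <<'E'
from h import *
plan([.4195,.3318,.0345],trot(np.radians(18.9)),4)
E
```

```text
t 15.5 at [0.4187 0.3298 0.1278] gap 0.698 F [-0.1  0.3 -0.1] err mm [  0.8   2.  -93.3] rot deg [ 0.04 -0.22  0.17]
[[[0.0003,-0.0004,0.0233,0.01,-0.06,0.04],[0.0003,-0.0004,0.0233,0.01,-0.06,0.04],[0.0003,-0.0004,0.0233,0.01,-0.06,0.04],[0.0003,-0.0004,0.0233,0.01,-0.06,0.04]]]
```

Call:
play_rows(steps=[[[0.0005,-0.0005,0.03,0,-0.1,0.1],[0.0005,-0.0005,0.03,0,-0.1,0],[0,-0.0005,0.02,0,0,0],[0,0,0.013,0,0,0],[0,0,0,0,0,0]]])

```text
t: 16.12
tcp_pos: [0.4202, 0.332, 0.0359]
tool_rot: [0.986, 0.165, 0.001, -0.0]
force: [-0.2, 0.2, 0.5]
finger_gap: 0.7
```

Call:
play_rows(steps=[[[0,0,0,0,0,0],[0,0,0,0,0,0],[0,0,0,0,0,0],[0,0,0,0,0,0],[0,0,0,0,0,0],[0,0,0,0,0,0]]], fingers=0, squeeze=70)

```text
t: 16.88
tcp_pos: [0.4208, 0.3327, 0.0375]
tool_rot: [0.986, 0.165, 0.003, -0.0]
force: [-0.2, 0.9, 5.3]
finger_gap: 0.231
```

```bash
python3 - <<'E'
from h import *
p=manip.snapshot('side'); crop(p,(230,250,370,340),5,'pics/g2.png')
s=manip.sense();M=R.from_quat(s['tool_rot']).as_matrix()
print(s['tcp_pos'],M.T@(np.array([.500,.3593,.004])-s['tcp_pos']),s['force'])
P,r=slot('red',.08,.0,.0345);print(P)
E
```

```text
[0.4207539  0.33265649 0.0374504 ] [0.08341084 0.00062055 0.03392635] [-0.47317211  0.01300623  5.66189395]
[ 0.52134007 -0.07647167  0.23340991]
```

View pics/g2.png

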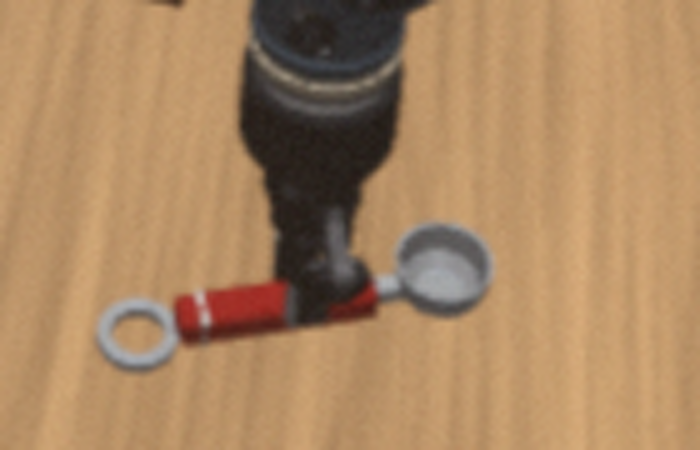

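Call:
play_rows(steps=[[[0,0,-0.01,0,0,0],[0,0,-0.03,0,0,0],[0,0,-0.04,0,0,0],[0,0,-0.05,0,0,0],[0,0,-0.05,0,0,0],[0,0,-0.05,0,0,0],[0,0,-0.04,0,0,0]]])

```text
t: 17.8
tcp_pos: [0.4189, 0.3319, 0.3088]
tool_rot: [0.986, 0.165, 0.003, -0.0]
force: [1.2, 0.4, -2.0]
finger_gap: 0.23
```

```bash
python3 - <<'E'
from h import *
P,r=slot('red',.095,.0,.0375,.084);print(P)
plan(P+[-.03,0,0.03],r,14)
E
```

```text
[ 0.5137057  -0.07546116  0.24974837]
t 17.8 at [0.4189 0.3319 0.3088] gap 0.23 F [ 1.2  0.4 -2. ] err mm [  64.8 -407.4  -29.1] rot deg [-7.02 29.15 25.91]
[[[-0.0051,0.0290,0.0020,-0.50,2.08,1.85],[-0.0042,0.0292,0.0021,-0.50,2.08,1.85],[-0.0034,0.0293,0.0023,-0.50,2.08,1.85],[-0.0025,0.0293,0.0024,-0.50,2.08,1.85],[-0.0017,0.0294,0.0026,-0.50,2.08,1.85],[-0.0008,0.0294,0.0028,-0.50,2.08,1.85],[0.0000,0.0294,0.0030,-0.50,2.08,1.85],[0.0009,0.0293,0.0033,-0.50,2.08,1.85],[0.0017,0.0293,0.0036,-0.50,2.08,1.85],[0.0025,0.0292,0.0039,-0.50,2.08,1.85],[0.0033,0.0290,0.0043,-0.50,2.08,1.85],[0.0041,0.0289,0.0047,-0.50,2.08,1.85],[0.0048,0.0287,0.0051,-0.50,2.08,1.85],[0.0055,0.0285,0.0055,-0.50,2.08,1.85]]]
```

Call:
play_rows(steps=[[[-0.005,0.029,0.002,-0.5,2.1,1.85],[-0.004,0.029,0.002,-0.5,2.1,1.85],[-0.0035,0.0295,0.0025,-0.5,2.1,1.85],[-0.0025,0.0295,0.0025,-0.5,2.1,1.85],[-0.0015,0.0295,0.0025,-0.5,2.1,1.85],[-0.001,0.0295,0.003,-0.5,2.1,1.85],[0,0.0295,0.003,-0.5,2.1,1.85],[0.001,0.0295,0.0035,-0.5,2.1,1.85],[0.0015,0.0295,0.0035,-0.5,2.1,1.85],[0.0025,0.029,0.004,-0.5,2.1,1.85]]])

```text
t: 19.05
tcp_pos: [0.465, 0.0396, 0.2852]
tool_rot: [0.982, 0.002, 0.188, 0.012]
force: [0.8, -0.0, -1.1]
finger_gap: 0.23
```

Call:
play_rows(steps=[[[0.0035,0.029,0.0045,-0.5,2.1,1.85],[0.004,0.029,0.0045,-0.5,2.1,1.85],[0.005,0.0285,0.005,-0.5,2.1,1.85],[0.0055,0.0285,0.0055,-0.5,2.0,1.85],[0,0,0,0,0,0]]])

```text
t: 19.68
tcp_pos: [0.4842, -0.0772, 0.277]
tool_rot: [0.964, -0.065, 0.258, 0.017]
force: [-0.8, 0.4, -2.3]
finger_gap: 0.228
```

```bash
python3 - <<'E'
from h import *
P,r=slot('red',.07,.0,.0375,.084);print(P)
plan(P,r,4)
E
```

```text
[ 0.52609762 -0.07710139  0.22809773]
t 19.68 at [ 0.4842 -0.0772  0.277 ] gap 0.228 F [-0.8  0.4 -2.3] err mm [ 41.9   0.1 -48.9] rot deg [ 0.04  0.   -0.17]
[[[0.0029,-0.0014,0.0158,0.01,0.00,-0.04],[0.0029,-0.0014,0.0158,0.01,0.00,-0.04],[0.0029,-0.0014,0.0158,0.01,0.00,-0.04],[0.0029,-0.0014,0.0158,0.01,0.00,-0.04]]]
```

Call:
play_rows(steps=[[[0.003,-0.0015,0.016,0,0,-0.1],[0.003,-0.0015,0.016,0,0,-0.1],[0.003,-0.0015,0.016,0,0,0],[0.003,-0.0015,0.015,0,0,0],[0,0,0,0,0,0],[0,0,0,0,0,0]]])

```text
t: 20.42
tcp_pos: [0.5268, -0.075, 0.2287]
tool_rot: [0.964, -0.061, 0.259, 0.017]
force: [0.1, 0.5, -2.5]
finger_gap: 0.23
```

```bash
sed -i 's/slot(c,.05,.0,.0345)/slot(c,.0,.0,.0375,.084)/; s/\[.0855,0,.0305\]/[.084,0,.0335]/' m3.py; python3 m3.py red r1
```

```text
[(array([244.6, 139.8]), 0.98)]
[(array([235.5, 144.3]), 0.74), (array([276.4, 158.4]), 0.69)]
eye [0.61539973 0.02380132 0.32401461] [25.4, 25.4]
eye from kinematics [ 0.6156 -0.0869  0.2422] px [[242.8 142.2]] [[276.7 160. ]]
foot px [[232.1 157.9]] [[277.  152.5]]
t 20.62 at [ 0.5269 -0.0755  0.2291] gap 0.224 F [ 0.2  0.2 -2.5] err mm [ 33.9  -6.2 -61.6] rot deg [-0.01 -0.09  0.2 ]
[[[-0.0011,0.0017,0.0706,-0.01,-0.09,0.20]]]
```

View pics/r1s.png

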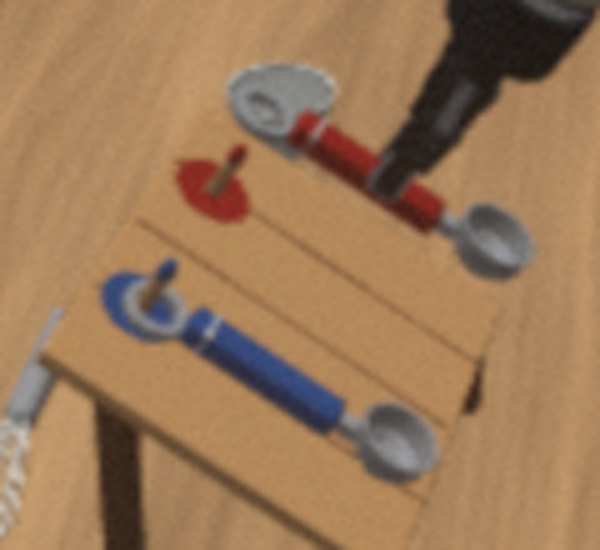

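View pics/r1t.png

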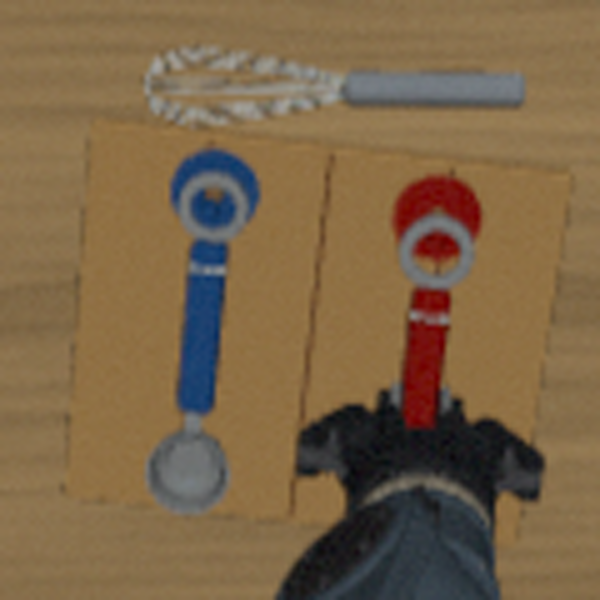

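```bash
python3 m4.py red 265 103 436 252
```

```text
eye [ 0.6151 -0.0866  0.2493] [0.9, 0.9] peg foot rel to eye in tool axes mm [-4.2  2.2 81.1]
```

```bash
python3 - <<'E'
from h import *
p=manip.snapshot('side');q=manip.snapshot('top')
s=manip.sense();M=R.from_quat(s['tool_rot']).as_matrix()
crop(p,(230,125,310,185),10,'pics/r1z.png')
for h in (.0375,.0335,.0295):
  for n,v in (('eye top',[.084,0,h-.008]),('bowl rim',[-.076,0,h-.028]),('handle end eye top',[.065,0,h-.02]),('handle end bowl top',[-.041,0,h-.02])):
    print(h,n,((proj(p,s['tcp_pos']+M@v)[0]-[230,125]+.5)*10-.5).round(0))
E
```

```text
0.0375 eye top [138. 168.]
0.0375 bowl rim [603. 420.]
0.0375 handle end eye top [209. 177.]
0.0375 handle end bowl top [496. 373.]
0.0335 eye top [144. 159.]
0.0335 bowl rim [610. 412.]
0.0335 handle end eye top [215. 168.]
0.0335 handle end bowl top [503. 364.]
0.0295 eye top [151. 151.]
0.0295 bowl rim [618. 403.]
0.0295 handle end eye top [222. 159.]
0.0295 handle end bowl top [510. 356.]
```

View pics/r1z.png

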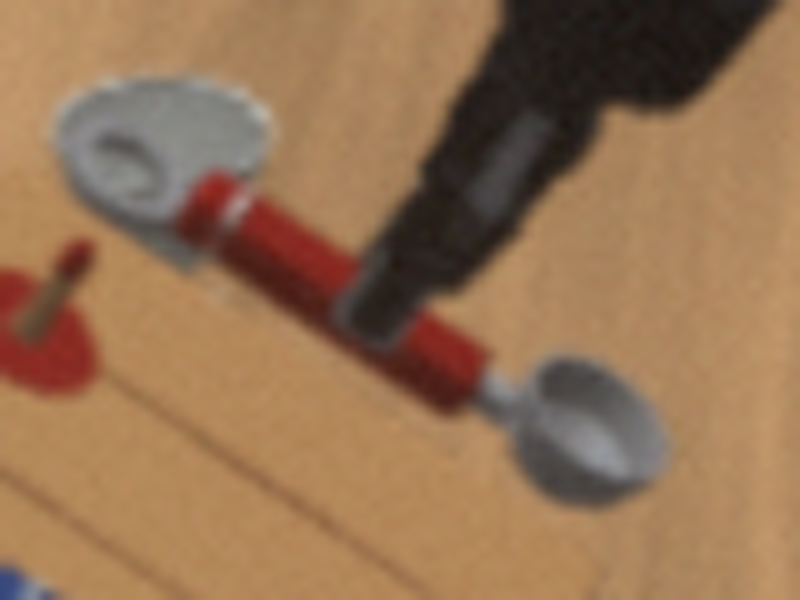

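Call:
play_rows(steps=[[[0,0.001,0,0,0,0.1],[-0.001,0.001,0.005,0,0,0.1],[-0.001,0,0.008,0,0,0],[0,0,0.01,0,0,0],[0,0,0.012,0,0,0],[0,0,0.009,0,0,0],[0,0,0.004,0,0,0],[0,0,0,0,0,0]]])

```text
t: 21.82
tcp_pos: [0.5489, -0.0804, 0.1855]
tool_rot: [0.964, -0.064, 0.258, 0.017]
force: [-0.2, -0.3, -2.3]
finger_gap: 0.229
```

```bash
python3 m3.py red r2
```

```text
[(array([234.6, 152.1]), 0.86)]
[(array([274.9, 156.5]), 0.76)]
eye [ 0.63756863 -0.08491094  0.20462505] [3.7, 3.7]
eye from kinematics [ 0.6376 -0.0921  0.1994] px [[236.2 152.6]] [[277.2 155.5]]
foot px [[232.1 157.9]] [[277.  152.5]]
t 22.02 at [ 0.5489 -0.0804  0.1863] gap 0.236 F [-1.1  0.5 -1.7] err mm [ 11.9  -1.3 -18.8] rot deg [-0.01 -0.07  0.01]
[[[0.0009,-0.0002,0.0223,-0.01,-0.07,0.01]]]
```

View pics/r2s.png

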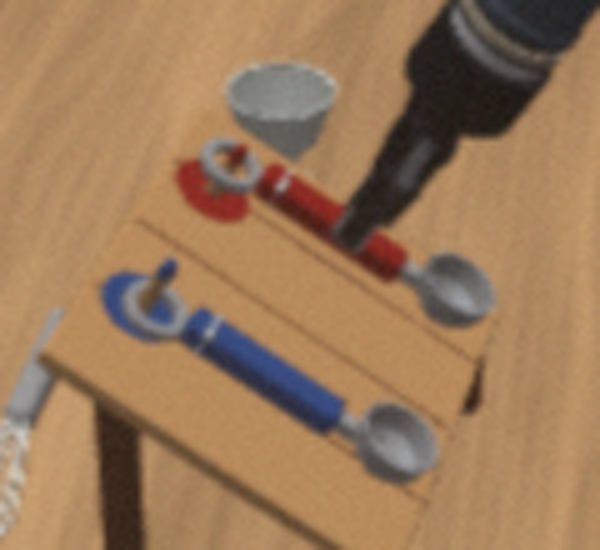

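View pics/r2t.png

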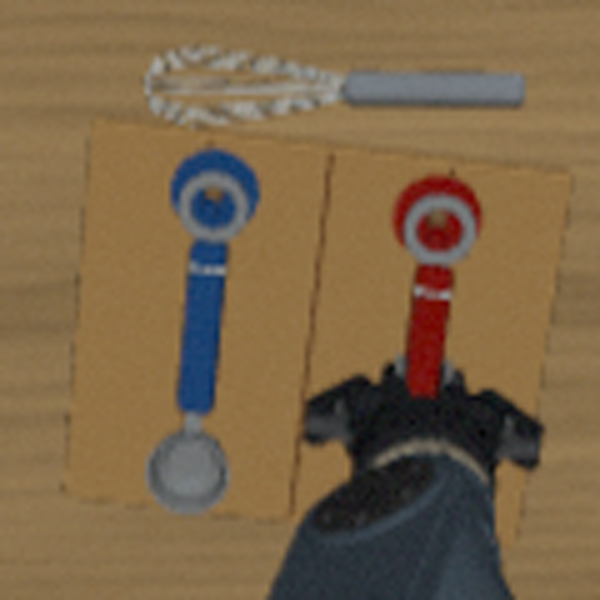

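```bash
python3 m4.py red 230 165 440 229
```

```text
eye [ 0.639  -0.0933  0.1982] [0.7, 0.7] peg foot rel to eye in tool axes mm [ 0.1 -1.3 24.5]
```

Call:
play_rows(steps=[[[-0.001,-0.0005,0.005,0,0,0],[-0.001,-0.0005,0.005,0,0,0],[-0.001,0,0.004,0,0,0],[0,0,0.003,0,0,0],[0,0,0.001,0,0,0],[0,0,0.001,0,0,0],[0,0,0,0,0,0]]])

```text
t: 23.0
tcp_pos: [0.556, -0.0803, 0.1682]
tool_rot: [0.964, -0.063, 0.259, 0.017]
force: [-0.4, -0.7, -1.3]
finger_gap: 0.231
```

Call:
play_rows(steps=[[[0,0,0.001,0,0,0],[0,0,0.001,0,0,0],[0,0,0,0,0,0]]])

```text
t: 23.38
tcp_pos: [0.5568, -0.0804, 0.1665]
tool_rot: [0.964, -0.063, 0.259, 0.017]
force: [-1.4, 0.1, 1.7]
finger_gap: 0.224
```

Contact is just starting; press slightly more, then slide down slope.

Call:
play_rows(steps=[[[0,0,0.001,0,0,0],[-0.001,0,0.0005,0,0,0],[0,0,0,0,0,0]]])

```text
t: 23.75
tcp_pos: [0.5568, -0.0804, 0.1664]
tool_rot: [0.963, -0.063, 0.26, 0.017]
force: [-7.4, 1.8, 13.6]
finger_gap: 0.231
```

```bash
python3 m3.py red r3
```

```text
[(array([235.4, 157.5]), 0.96)]
[(array([277.8, 150.6]), 0.53)]
eye [ 0.64876778 -0.09608413  0.17962418] [7.6, 7.6]
eye from kinematics [ 0.6455 -0.0921  0.1798] px [[233.8 157.6]] [[276.6 154.4]]
foot px [[232.1 157.9]] [[277.  152.5]]
t 23.95 at [ 0.5568 -0.0804  0.1664] gap 0.228 F [-6.8  1.8 15.2] err mm [ 4.  -1.3  1. ] rot deg [ 0.03 -0.22  0.01]
[[[0.0041,0.0008,0.0012,0.03,-0.22,0.01]]]
```

View pics/r3s.png

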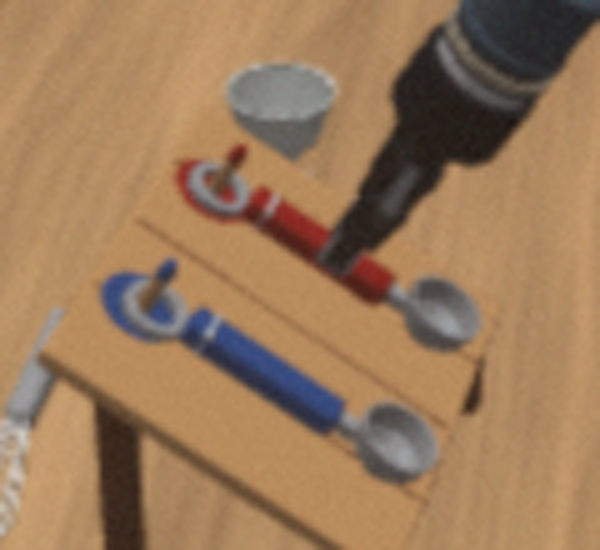

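View pics/r3t.png

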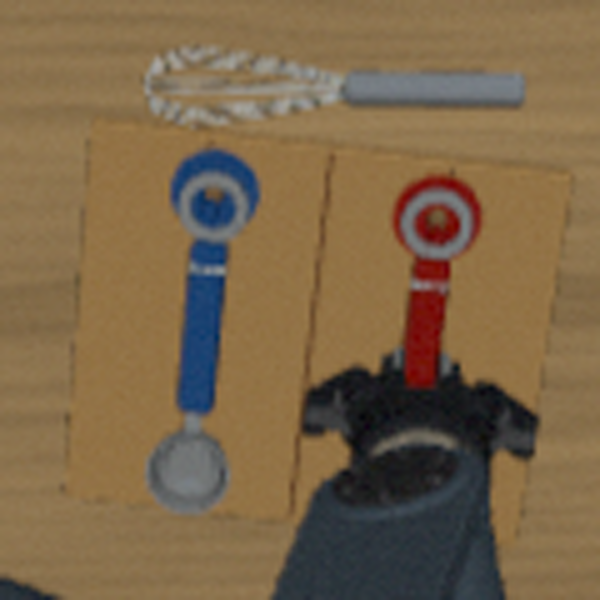

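Call:
play_rows(steps=[[[-0.0015,0,-0.0005,0,0,0],[-0.001,0,-0.0003,0,0,0],[-0.001,0,0,0,0,0],[0,0,0,0,0,0]]])

```text
t: 24.45
tcp_pos: [0.5555, -0.0807, 0.1658]
tool_rot: [0.963, -0.063, 0.261, 0.018]
force: [-0.4, 1.0, 8.6]
finger_gap: 0.228
```

Call:
play_rows(steps=[[[0,0,0,0,0,0],[0,0,0,0,0,0],[0,0,0,0,0,0],[0,0,0,0,0,0]]], fingers=0.35)

```text
t: 24.95
tcp_pos: [0.5533, -0.0799, 0.1633]
tool_rot: [0.964, -0.063, 0.258, 0.017]
force: [-0.5, 0.7, -0.5]
finger_gap: 0.352
```

Call:
play_rows(steps=[[[0,0,0,0,0,0],[0,0,0,0,0,0]]], fingers=0.6)

```text
t: 25.2
tcp_pos: [0.5534, -0.08, 0.1635]
tool_rot: [0.964, -0.063, 0.259, 0.017]
force: [0.5, 0.6, 0.1]
finger_gap: 0.597
```

Call:
play_rows(steps=[[[0,0,-0.006,0,0,0],[0,0,-0.015,0,0,0],[0,0,-0.03,0,0,0],[0,0,-0.04,0,0,0],[0,0,-0.04,0,0,0],[-0.03,0,-0.03,0,0,0],[-0.05,0,-0.03,0,0,0],[-0.04,0,0,0,0,0],[0,0,0,0,0,0]]])

```text
t: 26.32
tcp_pos: [0.3523, -0.0519, 0.2673]
tool_rot: [0.964, -0.065, 0.257, 0.016]
force: [0.8, -0.8, 0.5]
finger_gap: 0.602
```

```bash
python3 m3.py red r4; python3 - <<'E'
from h import *
p=manip.snapshot('side'); cv2.imwrite('pics/fs.png',cv2.cvtColor(p['img'],cv2.COLOR_RGB2BGR))
E
```

```text
[(array([235. , 156.4]), 0.73)]
[(array([274.8, 158.8]), 0.71)]
eye [ 0.63558253 -0.08558697  0.18829737] [4.8, 4.8]
eye from kinematics [ 0.4458 -0.0666  0.2829] px [[299.  138.9]] [[272.  220.7]]
foot px [[232.1 157.9]] [[277.  152.5]]
t 26.52 at [ 0.3571 -0.0549  0.2696] gap 0.599 F [-0.3  0.8  0.3] err mm [ 203.6  -26.8 -102.1] rot deg [ 0.05 -0.18  0.05]
[[[0.1262,-0.0003,0.1915,0.05,-0.18,0.05]]]
```

View pics/r4s.png

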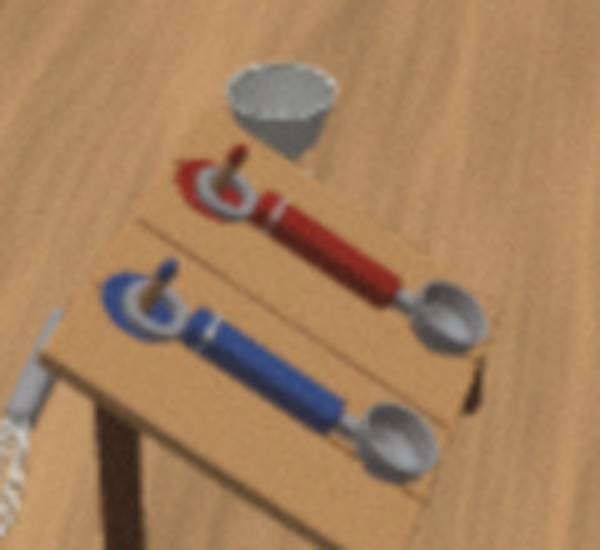

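View pics/r4t.png

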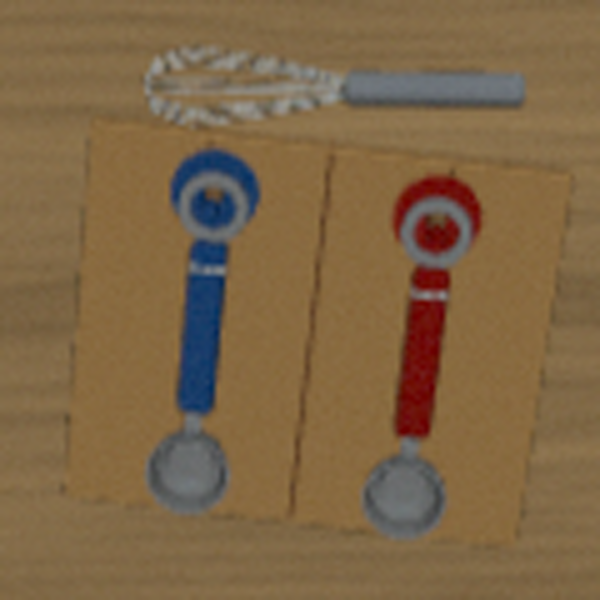

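View pics/fs.png

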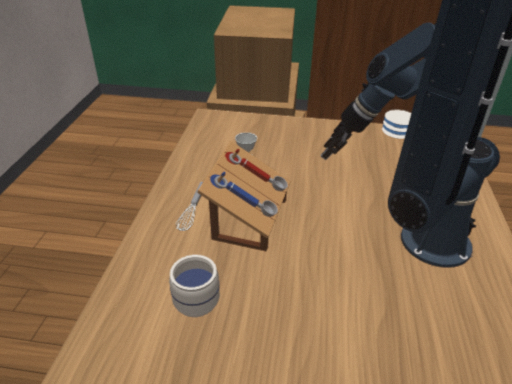

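```bash
python3 - <<'E'
from h import *
T=manip.snapshot('top'); M=trot(YAW,np.pi/6).as_matrix(); n=-M[:,2]
def hit(x,y,h):
    o,d=ray(T,[(x+.5)/5-.5+190,(y+.5)/5-.5+110]); P=FT['blue']+n*h
    return o+d*(n@(P-o))/(n@d)
for c,e,b in (('blue',(212,205),(188,471)),('red',(437,231),(404,496))):
    E,B=hit(*e,.008),hit(*b,.028); v=M.T@(B-E)
    print(c,'eye rel peg (up,across)',(M.T@(E-FT[c])*1000).round(1),'len',v.round(4),'angle off downslope',np.degrees(np.arctan2(v[1],-v[0])).round(2))
print(manip.sense()['t']); print(manip.sign_off())
E
```

```text
blue eye rel peg (up,across) [-7.  -0.3 -8. ] len [-0.16    0.0012 -0.02  ] angle off downslope 0.45
red eye rel peg (up,across) [-7.4  0.7 -7.9] len [-1.6e-01 -1.0e-04 -2.0e-02] angle off downslope -0.02
26.625
the job is handed in; nothing more can be done
None
```

Both scoops are hanging on the rack, blue on the blue peg and red on the red peg. I tilted each one to the slope and pressed it flat against the board, with the eye at the foot of the peg. Only then did I let go.

My last check was the top picture just before I handed in, at 26.6 s:

| Scoop | Eye centre below the peg | Bowl off straight down the slope |
|---|---|---|
| Blue | 7.0 mm | 0.5° |
| Red | 7.4 mm | 0.0° |

- **Fit:** the eye hole has about 7.5 mm of play round the peg, so each ring is resting on its peg or nearly so. These figures take each scoop to be lying flat on the board, and the eye-to-bowl length came out at the expected 160 mm for both.
- **Bystanders:** the cup, crock and whisk looked unmoved in the pictures, and the arm was clear of everything.
- **Forces:** the readings I took stayed below about 17 N.
- **Disagreements:** the eye detector's positions were sometimes 5–25 mm out, including on the last red look. I used my own readings of the ring centres and the arm's own position instead. One of my readings of the red eye, with the ring in front of the cup, was about 7 mm too high. I noticed this and didn't use it.

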